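Close a leaf jig over a workpiece

TASK

Make the drilling jig on the bench ready for the drill, using only the fingertips: push the pine block along its channel until its far end is home against the steel stop, then flip the aluminium leaf over its hinge from where it lies open until it lies flat on top of the block, and then push the red latch round by its black stud until its arm lies straight across the leaf's edge against its stop. Pick nothing up, keep the block flat in its channel, leave the pliers, pencil and try square alone, and finish with the hand clear of everything.

Things in the scene. Friction and masses are not known exactly. Their poses are not given: they have to be found in the camera images.
- jig: Drilling jig screwed to the bench. Origin on the bench top under the middle of the hinge line. x runs along the hinge line and the work channel, toward the steel stop (away from the robot); y to the left, to the side where the leaf shuts (it lies open on the -y side); z up. Plywood base 18 mm thick, x -105 to 80, y -45 to 160 mm. A heel block (y -28 to -40 mm) carries the open leaf
- channel_mouth (a point): Open near end of the work channel: middle of its floor, 18 mm above the bench, jig x -45, y +60 mm; axes as the jig's. Two dark rails, 20 mm high above the floor, 63 mm apart, run from here 90 mm in +x. The plywood goes on 60 mm in front of it
- stop_face (a point): Middle of the steel stop's near face at the channel's far end, 27.5 mm above the bench, jig x +55, y +60 mm; axes as the jig's. When the block is home its centre lies 60 mm from here in -x. The stop's top is 35 mm above the bench
- work_mid (a point): Centre of the pine block to be drilled: 120 mm long along the channel, 60 wide, 19 high, about 0.12 kg, loose, lying on the channel floor between the rails (top 37 mm above the bench), its near end sticking out of the mouth toward the robot. The point's y is the block's long direction
- hinge_mid (a point): Middle of the hinge axis, 42.5 mm above the bench; axes as the jig's, the hinge axis runs along x
- leaf (a joint): Hinge of the leaf, rad: 0 = flat shut over the block (jig's +y side), pi/2 = upright, 3.10 = fully open, lying on the jig's -y side on the heel block. The hinge is stiff: the leaf stays at whatever angle it is left, and takes 2 to 4 N at its edge to move. Open, its outer 70 mm stick out beyond the base with more than 35 mm free below
- leaf_edge (a point): Middle of the leaf's free edge, in its middle plane, 118 mm from the hinge axis; moves with the leaf. The leaf is an aluminium plate 8 mm thick and 88 mm wide along the hinge; its middle plane holds the hinge axis. Flat shut, its top is 46.5 mm above the bench and the edge is at jig y +118 mm
- leaf_mid (a point): Point in the leaf's middle plane 60 mm from the hinge axis, under the middle one of three steel drill bushes. These stand 3.5 mm proud of the face that is on top when shut; four flat rubber pads on the other face come to bear on the block
- latch (a joint): Red turn latch on a post beside the shut leaf's edge, rad: 0 = against its stop, arm to the jig's -y across the leaf's edge; grows clockwise seen from above (pi/2 = arm to the jig's -x, clear of the leaf). Vertical axis, light friction, stays where left. The arm passes 2 mm above the flat leaf and strikes one that is not flat
- latch_pivot (a point): Latch pivot axis at the arm's underside, 48.5 mm above the bench, jig x 0, y +136 mm; axes as the jig's. The arm is 48 mm long and 7 mm thick
- latch_stud (a point): Middle of the black upright thumb stud on the latch arm, 37 mm from the pivot, 71.5 mm above the bench: a round stud 14 mm thick, from 60 to 84 mm above the bench. The arm's top is 55.5 mm above the bench
- pencil_mid (a point): Bystander: middle of the green pencil, 117 x 7 x 7 mm, lying on the bench
- pliers_mid (a point): Bystander: middle of the red pliers, 186 x 57 x 13 mm, lying on the bench
- square: Bystander: try square lying on the bench behind the jig, 172 x 100 x 17 mm; origin at the middle of its outline, on the bench

How it is judged (in metres and radians):
On the way, in this order (a step that is already met when the one before it is completed fails the run):
1. the block is home against the stop while the leaf is still open (x of work_mid in the frame of stop_face above -0.0635 m and z of work_mid in the frame of stop_face below 0.005 m and value of joint leaf above 1.6 rad), for 0.2 s.
2. the leaf lies flat over the block, the latch still clear of it (value of joint leaf below 0.035 rad and value of joint latch above 0.7 rad), for 0.2 s.
3. the latch lies across the leaf (value of joint latch below 0.2 rad), for 0.2 s.
At the end, for the whole second after the job is handed in: The block stands in the channel with its far end within 3.5 mm of the stop, the leaf lies flat over it (within 0.035 rad of shut, about 4 mm at its edge), the latch arm lies across the leaf (within 0.2 rad of its stop), all at rest (x of work_mid in the frame of stop_face between -0.0635 and -0.055 m and z of work_mid in the frame of stop_face below 0.005 m and value of joint leaf below 0.035 rad and value of joint latch below 0.2 rad and linear speed of work below 0.02 m/s and velocity of joint leaf between -0.05 and 0.05 rad/s and velocity of joint latch between -0.05 and 0.05 rad/s); the robot touches nothing.
It fails at once if the block is lifted or tipped out of its channel (z of work_mid in the frame of stop_face above 0.01 m or angle between work_mid's own z axis and vertical above 0.2 rad).
It fails at once if a bystander is moved (distance of pencil_mid from where it was at the start of the episode above 0.015 m).
It fails at once if a bystander is moved (distance of pliers_mid from where it was at the start of the episode above 0.015 m).
It fails at once if a bystander is moved (distance of square from where it was at the start of the episode above 0.015 m).
It also fails if it takes over 69 s, if anything falls off the work surface, if the arm or the gripper's body presses on something with over 40 N, if the wrist force passes 120 N, or if a joint passes its speed limit or range.

ROBOT

A 6-joint arm with a two-finger parallel gripper is mounted at the origin on a cart in front of the work surface, level with it; the furniture and walls round the work are solid. World frame = base frame: x ahead of the robot, y to its left, z up, the work surface at z = 0. Lengths are in m, angles in degrees, forces in N, time in s.
With the tool pointing down it reaches from about 0.375 to 0.9 m from the base axis. Payload 3.1 kg.
Tool frame: the origin (TCP) lies on the centre line of the jaws, within the pads' length; the fingertips stand 25 mm ahead of it and the grasp point (between the pads) lies 6 mm ahead of it; y points along the fingers, x is the direction in which the jaws open and shut, and the axes are right-handed (so a half turn about y gives the same grasp; the last joint's range is limited). The gripper opens to 87 mm and grips with 3 to 60 N. Pads are 19 mm wide; open, the fingers measure 117 mm over their backs; the gripper's body (75 mm by 190 mm) begins 51 mm behind the grasp point.
Start: joints at [-82.592, 30.224, 82.088, -0, 67.689, -10.227], TCP at [0.189, -0.596, 0.248] pointing down, gripper open.
Joint ranges: [-176.69, 176.69], [-43.24, 126.21], [12.49, 139.97], [-82, 262], [0, 151.66], [-163.58, 163.58]. Speed limits (degrees/s): [159.86, 159.86, 180, 180, 180, 180].

INTERFACE

Orientations are given as a 3x3 rotation matrix whose columns are the frame's x, y, z axes.
In Python, from rig import * gives the robot as it stands.
- The arm moves only by the tool play_rows, never from a script. Its argument "commands" is a list of rows, each a list of 2 entries, a list of its own where there are three numbers: the shift along the world's x, y, z in m, then the turn, a rotation vector about the world's x, y, z in rad. A call has 1 to 10 rows; each row is the pose to reach, as a shift and turn from the pose commanded when the call began; what a row does not reach only later rows make up. A row lasts 1/8 s, in which the tool goes at most 62.5 mm and 10.7 degrees, less where a joint would pass 70% of its speed; a pose out of reach is approached as far as the arm can. A call with a gripper value outside its range is refused whole. "gripper" is the finger opening in m, from 0 to 0.087, set as the call begins (left out, the last holds). The fingers move at their own pace and stop on an object; the grip force is fixed at half the most. Time passes only in rows, so rows that repeat a pose let the fingers close. It gives the time, the measured TCP pose, the force and the opening at its end, in the units of the state.
- read_state(): the state, without advancing time (a new reading comes with each control period).
- capture(name): name is "side" or "top"; returns a dict with "frame" (420x560x3 uint8, red, green, blue), "depth" (420x560 float32, m along the optical axis (not along the pixel's ray), 0 where there is no reading), "mtx" (3x3 intrinsics, pixels), "dist_coeffs" ([k1, k2, p1, p2, k3] as OpenCV has them; the pictures are not rectified), "cam_to_world" (4x4, takes a point from camera to world coordinates). Camera axes: x right, y down, z forward; pixel columns grow to the right and rows downward; lengths in m; the calibration is good to about 2 mm. A picture is of the moment at which its call begins.
- hand_in(): hands the job in, once; it reports no verdict.
The state is a dict: "time_s": time; "joint_positions": joint angles; "qvel": joint speeds; "tau": joint torques, N m; "position": TCP position; "tcp_rot": TCP orientation; "force": force on the tool from outside, world axes, zero at the start; "moment": the same for the moment, N m; "opening": opening from 0.0 (shut) to 1.0 (fully open).
Only numpy, scipy, OpenCV 4.12 (cv2) and the standard library are available. Lean on these libraries where they do the work, as an engineer would, in place of code of your own. Each camera call takes 0.05 s, during which the arm holds its last target. There are 200 camera calls.

## Working session

There is one attempt and no reset: what is moved stays moved. The work goes in short steps, Python scripts to look and compute and a tool call to move; the robot and the scene stay as the last step left them, time stands still between calls to the robot, and variables do not carry over. Pictures are saved under pics/ and viewed, about 8 in all and at most 12, crops included, and the job is handed in when it is done.

Besides the shell and the picture viewer there is one more tool, called after "Emit:" by a JSON object that holds its "op" and its "data". play_rows: Moves the arm, as the interface text tells. Its arguments: {"type":"object","properties":{"commands":{"type":"array"},"gripper":{"type":"number"}},"required":["commands"]}

```bash
ls; mkdir -p pics; python3 - <<'E'
from rig import *
import cv2,numpy as np
s=read_state(); print(s["time_s"],s["position"],s["tcp_rot"],s["opening"])
for n in("side","top"):
    c=capture(n); cv2.imwrite(f"pics/{n}0.png",c["frame"][:,:,::-1]); np.savez(f"{n}0.npz",**c)
    print(n,c["mtx"].tolist(),c["dist_coeffs"],c["cam_to_world"].round(3).tolist(),np.median(c["depth"]))
E
```

```text
pics
0.0 [ 0.1892654  -0.59494968  0.24656591] [[ 3.02941981e-01 -2.83341844e-04  9.53008959e-01]
 [-9.53006664e-01  2.12442033e-03  3.02941883e-01]
 [-2.11042772e-03 -9.99997703e-01  3.73549438e-04]] 0.997632395970532
side [[409.85197203789784, 0.0, 270.70906503640356], [0.0, 409.85197203789784, 208.23218978916262], [0.0, 0.0, 1.0]] [0.01652416 0.         0.         0.         0.        ] [[-1.0, 0.004, 0.001, 0.532], [0.002, 0.683, -0.73, 0.45], [-0.003, -0.73, -0.683, 0.7], [0.0, 0.0, 0.0, 1.0]] 0.83597386
top [[381.3748733028307, 0.0, 280.37266044463576], [0.0, 381.3748733028307, 209.42071802496548], [0.0, 0.0, 1.0]] [-0.08831061  0.          0.          0.          0.        ] [[-0.026, -0.981, 0.192, 0.366], [-1.0, 0.027, 0.005, -0.239], [-0.01, -0.192, -0.981, 0.922], [0.0, 0.0, 0.0, 1.0]] 0.8874762
```

View pics/top0.png

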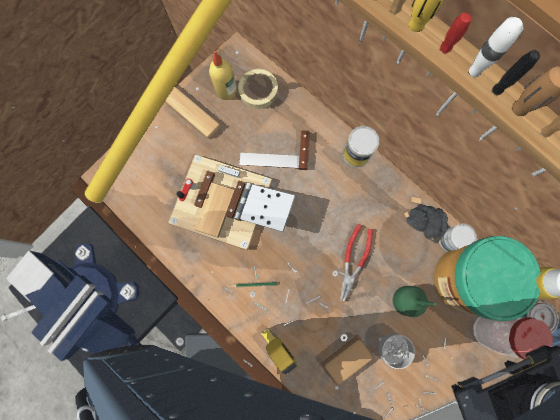

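View pics/side0.png

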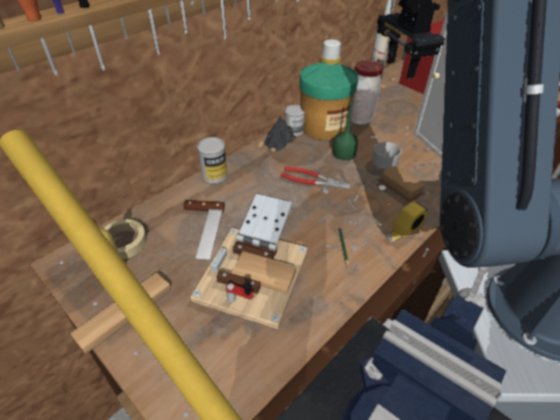

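The top view shows the jig at about (225,205): leaf open to the right (265,205), block at (212,205), latch at (185,188). There's a yellow pipe overhead on the left, the pencil is at (257,284), the pliers at (358,262) and the square at (285,155). Next I'll zoom in and measure.

```bash
cat > h.py <<'E'
import numpy as np,cv2
from rig import *
def rays(c,px):
    p=cv2.undistortPoints(np.array(px,float).reshape(-1,1,2),c["mtx"],c["dist_coeffs"])[:,0]
    return np.c_[p,np.ones(len(p))]
def onplane(c,px,z):
    T=c["cam_to_world"]; d=rays(c,px)@T[:3,:3].T; o=T[:3,3]
    return o+d*((z-o[2])/d[:,2])[:,None]
def cloud(c):
    h,w=c["depth"].shape; u,v=np.meshgrid(np.arange(w),np.arange(h))
    P=rays(c,np.c_[u.ravel(),v.ravel()])*c["depth"].reshape(-1,1)
    T=c["cam_to_world"]; return (P@T[:3,:3].T+T[:3,3]).reshape(h,w,3)
def crop(c,x0,y0,x1,y1,k,name):
    cv2.imwrite(name,cv2.resize(c["frame"][y0:y1,x0:x1,::-1],None,fx=k,fy=k,interpolation=cv2.INTER_CUBIC))
E
python3 - <<'E'
from h import *
t=dict(np.load("top0.npz"));s=dict(np.load("side0.npz"))
crop(t,155,140,315,260,5,"pics/tc.png"); crop(s,180,185,320,335,4,"pics/sc.png")
for n,c in(("t",t),("s",s)):
    W=cloud(c); hsv=cv2.cvtColor(c["frame"],cv2.COLOR_RGB2HSV)
    m=(hsv[...,0]>22)&(hsv[...,0]<30)&(hsv[...,1]>180)&(hsv[...,2]>120)
    m[:, 235:]=0
    if n=="s": m[:,:]&=True
    k,l,st,_=cv2.connectedComponentsWithStats(m.astype(np.uint8)); i=1+np.argmax(st[1:,4]); P=W[l==i]
    o=P[:,1].argsort(); print(n,len(P),P[o[::len(o)//8]].round(3).tolist())
    if n=="t":
        for p in [(265,205),(212,205),(180,230),(120,300),(200,30),(270,160),(257,284),(358,262)]: print(p,W[p[1],p[0]].round(3))
E
```

```text
Traceback (most recent call last):
ValueError: attempt to get argmax of an empty sequence
```

View pics/tc.png

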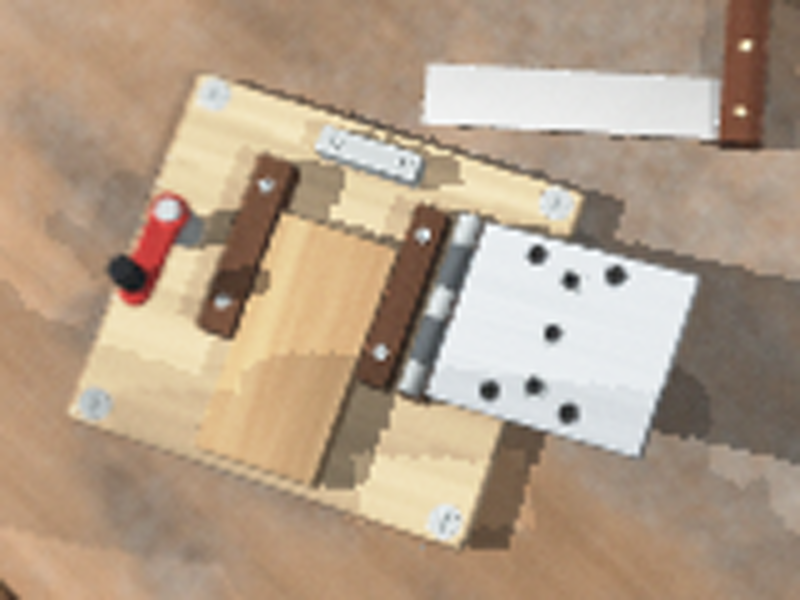

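View pics/sc.png

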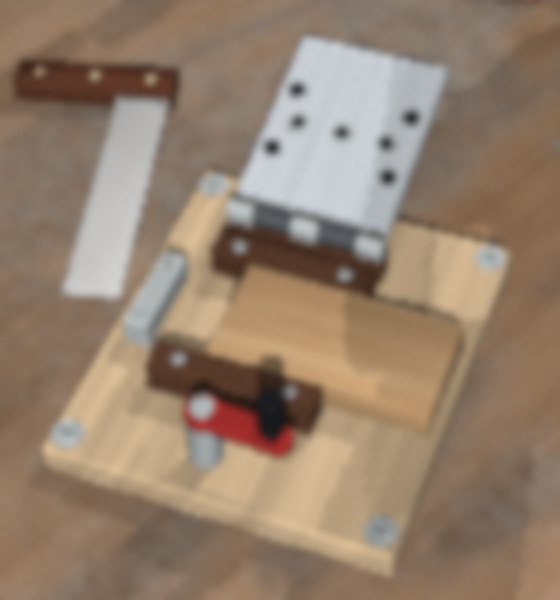

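```bash
python3 - <<'E'
from h import *
t=dict(np.load("top0.npz"));s=dict(np.load("side0.npz"))
tc=lambda p:(np.array(p,float)+.5)/5-.5+[155,140]
sc=lambda p:(np.array(p,float)+.5)/4-.5+[180,185]
def fit(J,P):
    J=np.array(J,float);P=P[:,:2];a=J-J.mean(0);b=P-P.mean(0)
    th=np.arctan2((a[:,0]*b[:,1]-a[:,1]*b[:,0]).sum(),(a*b).sum())
    R=np.array([[np.cos(th),-np.sin(th)],[np.sin(th),np.cos(th)]]);o=P.mean(0)-R@J.mean(0)
    return th,o,R,(P-(J@R.T+o))
J=[(.08,.16),(.08,-.045),(-.105,-.045),(-.105,.16)]
P=onplane(t,tc([(200,75),(581,195),(462,548),(72,412)]),.018)
r=fit(J,P);print("top",np.degrees(r[0]),r[1],r[3].round(4).tolist())
P2=onplane(s,sc([(48,452),(212,175),(508,250),(390,570)]),.018)
P2=onplane(s,sc([(45,450),(212,172),(510,250),(390,560)]),.018)
r2=fit(J,P2);print("side",np.degrees(r2[0]),r2[1],r2[3].round(4).tolist())
th,o=(r[0]+r2[0])/2,(r[1]+r2[1])/2
R=np.array([[np.cos(th),-np.sin(th)],[np.sin(th),np.cos(th)]])
inv=lambda p:((p[:,:2]-o)@R).round(4).tolist()
print("mean",np.degrees(th),o,R.tolist())
print("stud top t",inv(onplane(t,tc([(122,270)]),.084)),"pivot",inv(onplane(t,tc([(167,209)]),.058)))
print("pivot s",inv(onplane(s,sc([(203,405)]),.058)),"stud s",inv(onplane(s,sc([(268,397)]),.084)))
print("leaf outer corners t",inv(onplane(t,tc([(697,277),(642,457)]),.043)),"s",inv(onplane(s,sc([(305,38),(447,68)]),.043)))
print("block near corners t",inv(onplane(t,tc([(195,447),(315,487),(285,212)]),.037)),"s",inv(onplane(s,sc([(430,405),(462,325)]),.037)))
for n,c in(("t",t),("s",s)):
    W=cloud(c); z=c["depth"]; hsv=cv2.cvtColor(c["frame"],cv2.COLOR_RGB2HSV)
    for p in ([(100,185),(130,130),(155,97),(200,30),(265,205)] if n=="t" else [(20,145),(60,205),(100,270),(150,335),(200,400)]):
        print(n,p,W[p[1],p[0]].round(3),hsv[p[1],p[0]])
E
```

```text
top -19.743164059907468 [ 0.56208811 -0.14656558] [[-0.0023, -0.0002], [-0.0013, 0.0029], [0.0012, 0.0005], [0.0023, -0.0032]]
side -19.919038237771062 [ 0.56412217 -0.14605411] [[-0.0024, -0.0], [-0.0024, 0.0017], [0.0029, -0.0004], [0.0019, -0.0013]]
mean -19.831101148839267 [ 0.56310514 -0.14630985] [[0.9406967574940881, 0.3392485968137655], [-0.3392485968137655, 0.9406967574940881]]
stud top t [[-0.0382, 0.1364]] pivot [[-0.0004, 0.1358]]
pivot s [[0.0017, 0.1347]] stud s [[-0.034, 0.1374]]
leaf outer corners t [[0.0497, -0.1112], [-0.0399, -0.1134]] s [[0.0589, -0.1453], [-0.0308, -0.1483]]
block near corners t [[-0.1009, 0.0884], [-0.1007, 0.0278], [0.0198, 0.0875]] s [[-0.0959, 0.0837], [-0.0959, 0.0305]]
t (100, 185) [0.606 0.195 0.06 ] [ 23 159 202]
t (130, 130) [ 0.366 -0.239  0.922] [ 24 152 223]
t (155, 97) [0.768 0.03  0.174] [ 23 154 199]
t (200, 30) [ 0.876 -0.081  0.248] [ 23 158 177]
t (265, 205) [ 0.546 -0.2    0.06 ] [111  27  65]
s (20, 145) [ 0.958 -0.135  0.302] [ 23 160 198]
s (60, 205) [ 0.879 -0.048  0.243] [ 22 160 209]
s (100, 270) [0.804 0.04  0.183] [ 22 161 203]
s (150, 335) [0.719 0.121 0.126] [ 22 161 207]
s (200, 400) [0.639 0.198 0.074] [ 22 160 209]
```

```bash
cat >> h.py <<'E'
TH=np.radians(-19.83); R=np.array([[np.cos(TH),-np.sin(TH)],[np.sin(TH),np.cos(TH)]]); O=np.array([.5631,-.1463])
w=lambda x,y:R@np.array([x,y])+O
jig=lambda p:np.r_[R.T@(np.array(p[:2])-O),p[2]]
def tri(c1,p1,c2,p2):
    A=np.zeros((3,3));b=np.zeros(3)
    for c,p in((c1,p1),(c2,p2)):
        T=c["cam_to_world"];d=T[:3,:3]@rays(c,[p])[0];d/=np.linalg.norm(d);M=np.eye(3)-np.outer(d,d);A+=M;b+=M@T[:3,3]
    return np.linalg.solve(A,b)
E
python3 - <<'E'
from h import *
t=dict(np.load("top0.npz"));s=dict(np.load("side0.npz"))
tc=lambda p:(np.array(p,float)+.5)/5-.5+[155,140]
sc=lambda p:(np.array(p,float)+.5)/4-.5+[180,185]
for a,b in(((697,277),(305,38)),((642,457),(447,68)),((125,272),(268,397)),((167,209),(203,405)),((195,447),(430,405)),((315,487),(462,325))):
    print(jig(tri(t,tc(a),s,sc(b))).round(4))
W=cloud(t)
for p in [(620,300),(590,380),(500,280),(480,330)]:
    q=tc(p).round().astype(int); print(p,jig(W[q[1],q[0]]).round(4))
p0=read_state()["position"]; print((w(-.118,.06)-p0[:2]),w(-.118,.06))
E
```

```text
[ 0.0439 -0.1125  0.074 ]
[-0.0423 -0.1146  0.0747]
[-0.0359  0.136   0.082 ]
[0.0003 0.1355 0.0594]
[-0.0991  0.0872  0.0423]
[-0.098   0.0286  0.0348]
(620, 300) [ 0.0218 -0.0835  0.069 ]
(590, 380) [-0.0174 -0.0821  0.0666]
(500, 280) [ 0.0167 -0.0257  0.0524]
(480, 330) [-0.009  -0.0248  0.0535]
[0.28316682 0.54517844] [ 0.47245084 -0.0498286 ]
```

Emit:
{"op": "play_rows", "data": {"commands": [[[0.028, 0.055, 0], [0, 0, 0.09]], [[0.057, 0.109, 0], [0, 0, 0.18]], [[0.085, 0.164, 0], [0, 0, 0.28]], [[0.113, 0.218, 0], [0, 0, 0.37]], [[0.142, 0.273, 0], [0, 0, 0.46]], [[0.17, 0.327, 0], [0, 0, 0.55]], [[0.198, 0.382, 0], [0, 0, 0.64]], [[0.226, 0.436, 0], [0, 0, 0.73]], [[0.255, 0.49, 0], [0, 0, 0.83]], [[0.283, 0.545, 0], [0, 0, 0.917]]], "gripper": 0}}

```text
time_s: 1.35
position: [0.4731, -0.0488, 0.2475]
tcp_rot: [[0.942, 0.0, 0.336], [-0.336, -0.0, 0.942], [0.0, -1.0, -0.0]]
force: [1.1, -1.0, -0.6]
opening: 0.021
```

Emit:
{"op": "play_rows", "data": {"commands": [[[-0.009, 0.003, -0.05], [0, 0, 0]], [[-0.009, 0.003, -0.1], [0, 0, 0]], [[-0.009, 0.003, -0.14], [0, 0, 0]], [[-0.009, 0.003, -0.17], [0, 0, 0]], [[-0.009, 0.003, -0.187], [0, 0, 0]], [[-0.009, 0.003, -0.197], [0, 0, 0]], [[-0.009, 0.003, -0.197], [0, 0, 0]]]}}

```text
time_s: 2.22
position: [0.4631, -0.0475, 0.0501]
tcp_rot: [[0.941, -0.001, 0.339], [-0.339, 0.0, 0.941], [-0.001, -1.0, -0.0]]
force: [0.3, -0.1, -0.1]
opening: 0.005
```

```bash
python3 - <<'E'
from h import *
s=read_state();p=s["position"];print(s["time_s"],jig(p).round(4),s["force"].round(2))
c=capture("side");crop(c,180,165,330,335,4,"pics/s1.png"); 
E
```

```text
2.225 [-0.1275  0.059   0.0501] [ 0.3  -0.14 -0.09]
```

View pics/s1.png

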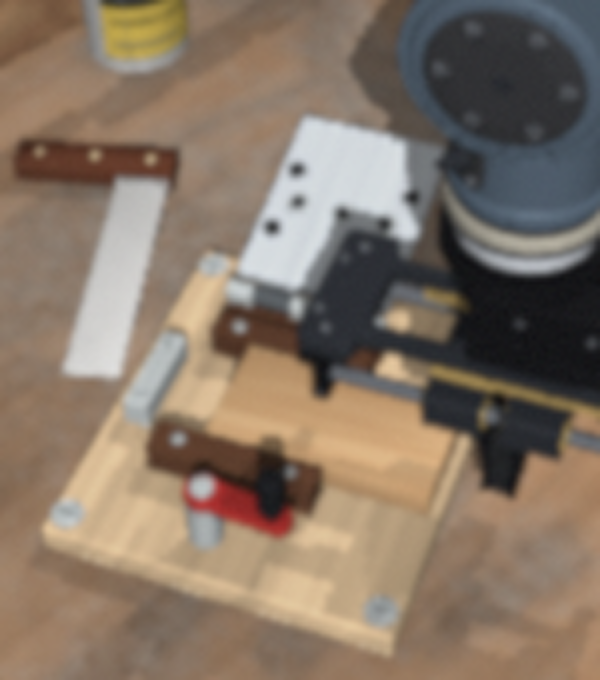

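The fingertips stand just in front of the block's near end, at about (500,470) in the crop, and the body clears the leaf and stud. I'll push along jig +x.

Emit:
{"op": "play_rows", "data": {"commands": [[[0.005, -0.002, 0], [0, 0, 0]], [[0.01, -0.004, 0], [0, 0, 0]], [[0.015, -0.005, 0], [0, 0, 0]], [[0.02, -0.007, 0], [0, 0, 0]], [[0.025, -0.009, 0], [0, 0, 0]], [[0.03, -0.011, 0], [0, 0, 0]], [[0.034, -0.012, 0], [0, 0, 0]], [[0.038, -0.014, 0], [0, 0, 0]], [[0.041, -0.015, 0], [0, 0, 0]], [[0.041, -0.015, 0], [0, 0, 0]]]}}

```text
time_s: 3.52
position: [0.505, -0.0629, 0.0506]
tcp_rot: [[0.941, 0.001, 0.339], [-0.339, -0.0, 0.941], [0.001, -1.0, 0.0]]
force: [-0.4, -0.4, 1.0]
opening: 0.007
```

Emit:
{"op": "play_rows", "data": {"commands": [[[0.001, 0, 0], [0, 0, 0]], [[0.002, -0.001, 0], [0, 0, 0]], [[0.003, -0.001, 0], [0, 0, 0]], [[0.004, -0.0015, 0], [0, 0, 0]], [[0.004, -0.0015, 0], [0, 0, 0]]]}}

```text
time_s: 4.15
position: [0.5086, -0.0642, 0.0506]
tcp_rot: [[0.941, 0.0, 0.339], [-0.339, -0.0, 0.941], [0.001, -1.0, 0.0]]
force: [-0.7, 0.3, -0.6]
opening: 0.005
```

```bash
python3 - <<'E'
from h import *
s=read_state();p=s["position"];print(s["time_s"],jig(p).round(4),s["force"].round(2))
c=capture("side");crop(c,180,165,330,335,4,"pics/s2.png"); 
E
```

```text
4.15 [-0.0791  0.0587  0.0506] [-0.74  0.31 -0.64]
```

View pics/s2.png

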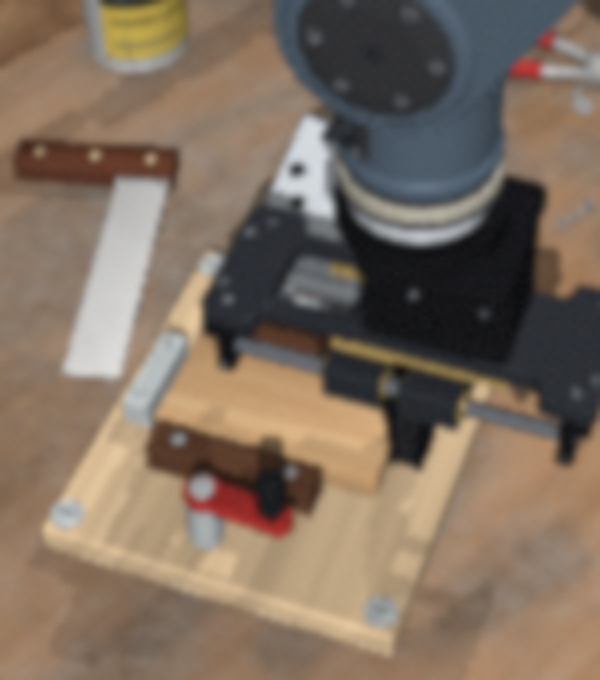

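The block's far end at (165,400) is within a few mm of the stop and there's no contact force yet, so I'll keep pushing.

Emit:
{"op": "play_rows", "data": {"commands": [[[0.001, 0, 0], [0, 0, 0]], [[0.002, -0.001, 0], [0, 0, 0]], [[0.003, -0.001, 0], [0, 0, 0]], [[0.003, -0.001, 0], [0, 0, 0]]]}}

```text
time_s: 4.7
position: [0.5118, -0.0652, 0.0505]
tcp_rot: [[0.941, 0.001, 0.339], [-0.339, -0.0, 0.941], [0.001, -1.0, 0.0]]
force: [-0.7, -0.1, -0.4]
opening: 0.005
```

Emit:
{"op": "play_rows", "data": {"commands": [[[0.001, 0, 0], [0, 0, 0]], [[0.002, -0.001, 0], [0, 0, 0]], [[0.003, -0.001, 0], [0, 0, 0]], [[0.003, -0.001, 0], [0, 0, 0]]]}}

```text
time_s: 5.2
position: [0.5147, -0.0662, 0.0506]
tcp_rot: [[0.941, 0.001, 0.339], [-0.339, -0.0, 0.941], [0.001, -1.0, 0.0]]
force: [-0.1, 0.4, 0.9]
opening: 0.009
```

Emit:
{"op": "play_rows", "data": {"commands": [[[0.001, 0, 0], [0, 0, 0]], [[0.002, -0.001, 0], [0, 0, 0]], [[0.003, -0.001, 0], [0, 0, 0]], [[0.003, -0.001, 0], [0, 0, 0]]]}}

```text
time_s: 5.7
position: [0.5148, -0.0662, 0.0503]
tcp_rot: [[0.941, -0.006, 0.339], [-0.339, 0.002, 0.941], [-0.006, -1.0, -0.0]]
force: [-6.0, 0.8, 3.3]
opening: 0.006
```

```bash
python3 - <<'E'
from h import *
s=read_state();p=s["position"];print(s["time_s"],jig(p).round(4),s["force"].round(2))
c=capture("side");np.savez("s3.npz",**c);crop(c,200,230,300,305,8,"pics/s3.png"); 
E
```

```text
5.7 [-0.0726  0.0589  0.0503] [-5.98  0.79  3.33]
```

View pics/s3.png

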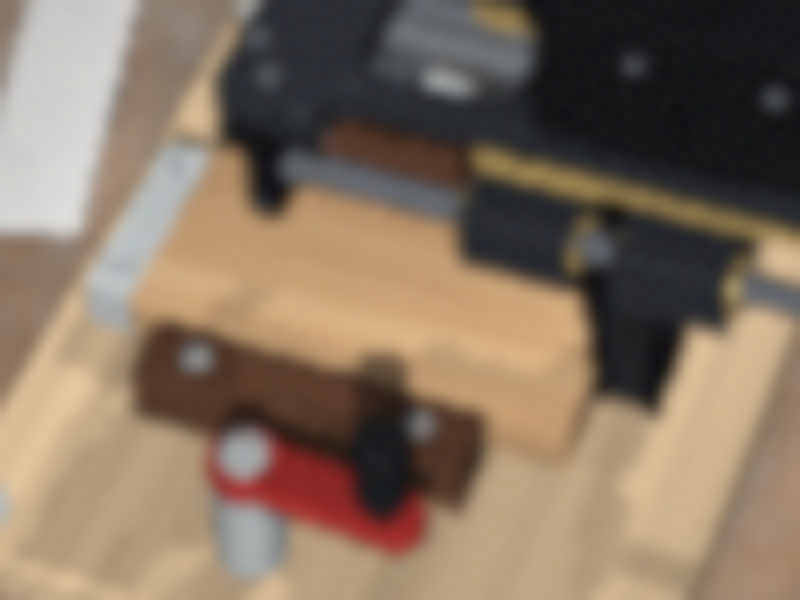

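The block sits flush against the steel stop at (145,240). The 6 N contact force and the halted motion confirm it. Next I'll plan the leaf flip.

```bash
cat >> h.py <<'E'
def tcp_for(thd):   # jig (y,z) of TCP for pushing leaf at angle thd, tool tilted 45deg
    t=np.radians(thd);u=np.array([np.cos(t),np.sin(t)]);m=np.array([-u[1],u[0]])
    q=.5**.5;a=np.array([q,q]);b=np.array([-q,q]);h=np.array([0,.0425])
    if thd>135: C=h+.118*u+.004*m-.013*b-.0095*a
    elif thd>45: C=h+.105*u+.004*m-.0095*a
    else: C=h+.086*u+.004*m+.0095*a
    return C+.025*b
X=.005
def W3(y,z,x=X): return np.r_[w(x,y),z]
E
python3 - <<'E'
from h import *
p=read_state()["position"]
q=.5**.5
s=tcp_for(166)-.006*np.array([q,q])
ap=s+.08*np.array([-q,q])
print("approach",W3(*ap).round(4),"shift",(W3(*ap)-p).round(3)); print("start",W3(*s).round(4),"shift from ap",(W3(*s)-W3(*ap)).round(3))
for k in range(166,-3,-5): print(k,(W3(*tcp_for(k))-W3(*s)).round(3).tolist())
E
```

```text
approach [ 0.5028 -0.3281  0.1213] shift [-0.012 -0.262  0.071]
start [ 0.522  -0.2749  0.0647] shift from ap [ 0.019  0.053 -0.057]
166 [0.001, 0.004, 0.004]
161 [0.002, 0.006, 0.014]
156 [0.003, 0.01, 0.024]
151 [0.005, 0.014, 0.033]
146 [0.007, 0.018, 0.042]
141 [0.009, 0.024, 0.051]
136 [0.011, 0.03, 0.059]
131 [0.013, 0.036, 0.065]
126 [0.015, 0.043, 0.071]
121 [0.018, 0.05, 0.077]
116 [0.021, 0.057, 0.081]
111 [0.023, 0.065, 0.085]
106 [0.026, 0.073, 0.089]
101 [0.029, 0.081, 0.091]
96 [0.032, 0.09, 0.093]
91 [0.036, 0.098, 0.094]
86 [0.039, 0.107, 0.094]
81 [0.042, 0.116, 0.093]
76 [0.045, 0.124, 0.092]
71 [0.048, 0.133, 0.089]
66 [0.051, 0.141, 0.086]
61 [0.054, 0.149, 0.083]
56 [0.056, 0.156, 0.078]
51 [0.059, 0.163, 0.073]
46 [0.061, 0.17, 0.067]
41 [0.063, 0.175, 0.062]
36 [0.065, 0.18, 0.056]
31 [0.066, 0.184, 0.05]
26 [0.068, 0.188, 0.043]
21 [0.069, 0.191, 0.037]
16 [0.07, 0.193, 0.03]
11 [0.07, 0.195, 0.023]
6 [0.071, 0.197, 0.015]
1 [0.071, 0.197, 0.008]
```

Emit:
{"op": "play_rows", "data": {"commands": [[[-0.008, 0.003, 0], [0, 0, 0]], [[-0.012, 0.004, 0.03], [0, 0, 0]], [[-0.012, 0.004, 0.08], [0, 0, 0]], [[-0.012, 0.004, 0.13], [0, 0, 0]], [[-0.012, 0.004, 0.17], [0, 0, 0]], [[-0.012, 0.004, 0.17], [0, 0, 0]]]}}

```text
time_s: 6.5
position: [0.5084, -0.0641, 0.2241]
tcp_rot: [[0.941, 0.01, 0.339], [-0.339, -0.004, 0.941], [0.011, -1.0, 0.0]]
force: [-0.2, 0.6, 0.6]
opening: 0.005
```

Emit:
{"op": "play_rows", "data": {"commands": [[[0, -0.04, 0], [0.1, -0.036, 0]], [[0, -0.09, 0], [0.21, -0.076, 0]], [[0, -0.14, 0], [0.33, -0.119, 0]], [[0, -0.19, 0], [0.46, -0.166, 0]], [[0, -0.23, 0], [0.6, -0.216, 0]], [[0, -0.264, 0], [0.739, -0.266, 0]], [[0, -0.264, 0], [0.739, -0.266, 0]], [[0, -0.264, 0], [0.739, -0.266, 0]]]}}

```text
time_s: 7.5
position: [0.505, -0.3266, 0.2191]
tcp_rot: [[0.94, 0.239, 0.242], [-0.34, 0.666, 0.664], [-0.003, -0.706, 0.708]]
force: [-0.2, -0.3, -0.2]
opening: -0.001
```

```bash
python3 - <<'E'
from h import *
s=read_state();p=s["position"];print(p.round(4),jig(p).round(4),s["joint_positions"].round(1),s["force"].round(2))
print((np.array([.5028,-.3281,.1213])-p).round(4))
E
```

```text
[ 0.505  -0.3266  0.2191] [ 0.0065 -0.1893  0.2191] [-59.   41.3  79.6  33.2  91.3 -48.1] [-0.23 -0.31 -0.21]
[-0.0022 -0.0015 -0.0978]
```

Tilt reached. I'll descend to the approach pose, then slide in under the leaf edge.

Emit:
{"op": "play_rows", "data": {"commands": [[[-0.002, -0.002, -0.05], [0, 0, 0]], [[-0.002, -0.002, -0.098], [0, 0, 0]], [[0.003, 0.012, -0.112], [0, 0, 0]], [[0.008, 0.025, -0.126], [0, 0, 0]], [[0.012, 0.038, -0.14], [0, 0, 0]], [[0.017, 0.051, -0.154], [0, 0, 0]], [[0.017, 0.051, -0.154], [0, 0, 0]]]}}

```text
time_s: 8.38
position: [0.5223, -0.274, 0.0659]
tcp_rot: [[0.941, 0.237, 0.24], [-0.337, 0.667, 0.664], [-0.002, -0.706, 0.708]]
force: [0.8, -0.7, -0.1]
opening: 0.001
```

```bash
python3 - <<'E'
from h import *
s=read_state();p=s["position"];print(s["time_s"],p.round(4),jig(p).round(4),s["force"].round(2))
c=capture("side");crop(c,180,165,330,315,4,"pics/s4.png"); 
E
```

```text
8.375 [ 0.5223 -0.274   0.0659] [ 0.0049 -0.134   0.0659] [ 0.78 -0.67 -0.09]
```

View pics/s4.png

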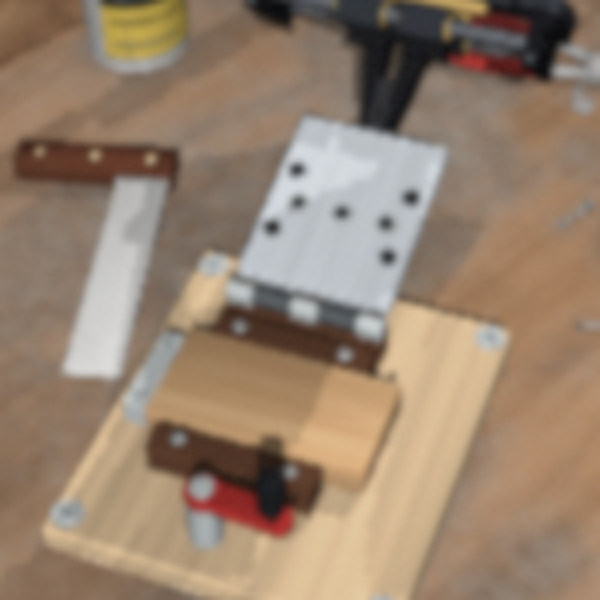

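The fingers reach in under the middle of the leaf edge at (380,125), and the block is home against the stop at (165,370). I'll lift along the arc.

Emit:
{"op": "play_rows", "data": {"commands": [[[0.001, 0.004, 0.004], [0, 0, 0]], [[0.002, 0.006, 0.014], [0, 0, 0]], [[0.003, 0.01, 0.024], [0, 0, 0]], [[0.005, 0.014, 0.033], [0, 0, 0]], [[0.007, 0.018, 0.042], [0, 0, 0]], [[0.009, 0.024, 0.051], [0, 0, 0]], [[0.011, 0.03, 0.059], [0, 0, 0]], [[0.013, 0.036, 0.065], [0, 0, 0]], [[0.015, 0.043, 0.071], [0, 0, 0]], [[0.018, 0.05, 0.077], [0, 0, 0]]]}}

```text
time_s: 9.68
position: [0.5407, -0.2255, 0.1438]
tcp_rot: [[0.941, 0.24, 0.24], [-0.339, 0.665, 0.665], [-0.0, -0.707, 0.707]]
force: [-0.1, -2.0, -3.1]
opening: 0.007
```

```bash
python3 - <<'E'
from h import *
s=read_state();p=s["position"];print(s["time_s"],p.round(4),jig(p).round(4),s["force"].round(2),tcp_for(121).round(4))
c=capture("side");crop(c,180,165,330,315,4,"pics/s5.png"); 
E
```

```text
9.675 [ 0.5407 -0.2255  0.1438] [ 0.0058 -0.0821  0.1438] [-0.11 -2.03 -3.07] [-0.0819  0.1414]
```

View pics/s5.png

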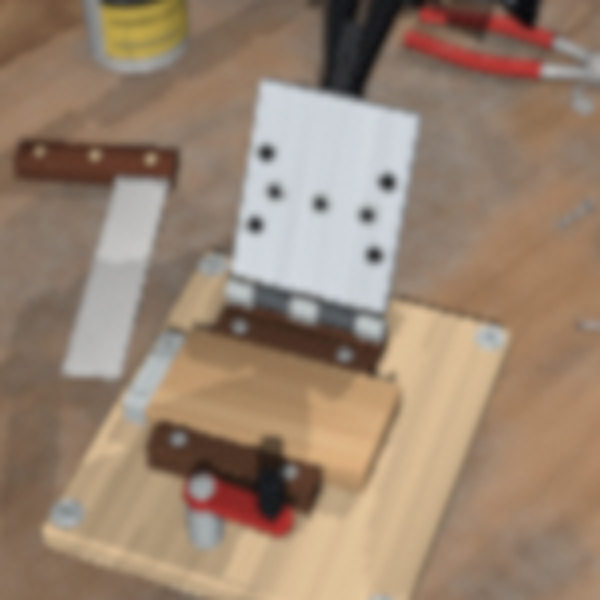

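The leaf is rising with the fingers behind it, at about 4 N. I'll continue.

Emit:
{"op": "play_rows", "data": {"commands": [[[0.003, 0.007, 0.004], [0, 0, 0]], [[0.005, 0.015, 0.008], [0, 0, 0]], [[0.008, 0.023, 0.012], [0, 0, 0]], [[0.011, 0.031, 0.014], [0, 0, 0]], [[0.014, 0.04, 0.016], [0, 0, 0]], [[0.018, 0.048, 0.017], [0, 0, 0]], [[0.021, 0.057, 0.017], [0, 0, 0]], [[0.024, 0.066, 0.016], [0, 0, 0]], [[0.027, 0.074, 0.015], [0, 0, 0]], [[0.03, 0.083, 0.012], [0, 0, 0]]]}}

```text
time_s: 10.98
position: [0.5706, -0.1424, 0.1557]
tcp_rot: [[0.941, 0.24, 0.24], [-0.339, 0.666, 0.665], [-0.0, -0.707, 0.708]]
force: [-0.1, -1.3, 1.6]
opening: 0.004
```

Emit:
{"op": "play_rows", "data": {"commands": [[[0.003, 0.008, -0.003], [0, 0, 0]], [[0.006, 0.016, -0.006], [0, 0, 0]], [[0.008, 0.023, -0.011], [0, 0, 0]], [[0.011, 0.03, -0.016], [0, 0, 0]], [[0.013, 0.037, -0.022], [0, 0, 0]], [[0.015, 0.042, -0.027], [0, 0, 0]], [[0.017, 0.047, -0.033], [0, 0, 0]], [[0.018, 0.051, -0.039], [0, 0, 0]], [[0.02, 0.055, -0.046], [0, 0, 0]], [[0.021, 0.058, -0.052], [0, 0, 0]]]}}

```text
time_s: 12.22
position: [0.5913, -0.0849, 0.1029]
tcp_rot: [[0.941, 0.239, 0.24], [-0.339, 0.665, 0.665], [-0.001, -0.707, 0.707]]
force: [-0.5, -0.7, 0.7]
opening: 0.007
```

```bash
python3 - <<'E'
from h import *
s=read_state();p=s["position"];print(s["time_s"],p.round(4),jig(p).round(4),s["force"].round(2),tcp_for(21).round(4))
c=capture("side");crop(c,180,165,330,315,4,"pics/s6.png"); 
E
```

```text
12.225 [ 0.5913 -0.0849  0.1029] [0.0057 0.0674 0.1029] [-0.52 -0.73  0.71] [0.0679 0.1014]
```

View pics/s6.png

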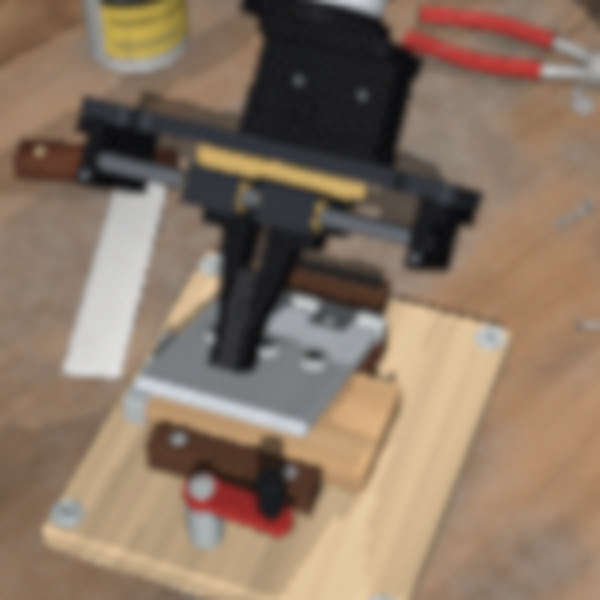

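The leaf is past vertical, about 20° from shut, with the fingertips at (232,365) outboard of the bushes. I'll press it down.

Emit:
{"op": "play_rows", "data": {"commands": [[[0.001, 0.002, -0.007], [0, 0, 0]], [[0.001, 0.004, -0.014], [0, 0, 0]], [[0.002, 0.006, -0.022], [0, 0, 0]], [[0.002, 0.006, -0.026], [0, 0, 0]], [[0.002, 0.006, -0.029], [0, 0, 0]], [[0.002, 0.006, -0.031], [0, 0, 0]], [[0.002, 0.006, -0.031], [0, 0, 0]]]}}

```text
time_s: 13.15
position: [0.5933, -0.0791, 0.0725]
tcp_rot: [[0.941, 0.239, 0.24], [-0.339, 0.665, 0.665], [-0.001, -0.707, 0.707]]
force: [0.6, -0.1, -0.7]
opening: 0.005
```

Emit:
{"op": "play_rows", "data": {"commands": [[[0, 0, -0.001], [0, 0, 0]], [[0, 0, -0.002], [0, 0, 0]], [[0, 0, -0.003], [0, 0, 0]], [[0, 0, -0.003], [0, 0, 0]]]}}

```text
time_s: 13.65
position: [0.5936, -0.0789, 0.0713]
tcp_rot: [[0.941, 0.24, 0.239], [-0.339, 0.667, 0.663], [0.0, -0.705, 0.709]]
force: [-1.8, -0.6, 8.0]
opening: 0.002
```

Emit:
{"op": "play_rows", "data": {"commands": [[[0, 0, -0.001], [0, 0, 0]], [[0, 0, -0.002], [0, 0, 0]], [[0, 0, -0.002], [0, 0, 0]]]}}

```text
time_s: 14.02
position: [0.5936, -0.0789, 0.0709]
tcp_rot: [[0.941, 0.241, 0.238], [-0.339, 0.669, 0.662], [0.001, -0.703, 0.711]]
force: [-5.2, -3.7, 15.2]
opening: 0.005
```

The leaf bottomed at the predicted height with 15 N. Retreating upward and measuring.

Emit:
{"op": "play_rows", "data": {"commands": [[[0, -0.002, 0.02], [0, 0, 0]], [[0, -0.005, 0.06], [-0.1, 0.036, 0]], [[0, -0.005, 0.1], [-0.26, 0.094, 0]], [[0, 0.01, 0.13], [-0.42, 0.151, 0]], [[0, 0.03, 0.14], [-0.58, 0.209, 0]], [[0, 0.05, 0.14], [-0.739, 0.266, 0]], [[0, 0.05, 0.14], [-0.739, 0.266, 0]]]}}

```text
time_s: 14.9
position: [0.5939, -0.0249, 0.2088]
tcp_rot: [[0.943, 0.002, 0.333], [-0.333, -0.001, 0.943], [0.002, -1.0, 0.0]]
force: [0.1, -0.6, -0.7]
opening: 0.005
```

```bash
python3 - <<'E'
from h import *
s=read_state();p=s["position"];print(s["time_s"],p.round(4),jig(p).round(4),s["tcp_rot"].round(3).tolist(),s["force"].round(2))
c=capture("side");np.savez("s7.npz",**c);crop(c,180,165,330,315,4,"pics/s7.png")
t=W3(.1605,.089,-.037);print("to start",(t-p).round(4))
# path of finger centre about pivot: stud angle
for phi in (90,75,60,45,30,15,0,-4):
    f=np.radians(phi);u=np.array([-np.sin(f),-np.cos(f)]);back=np.array([-np.cos(f),np.sin(f)])
    S=np.array([0,.136])+.037*u
    # rounded contact: finger rect (7.6,9.5) support in direction -back
    c0=S+.007*back+np.array([-.0076*min(1,np.cos(f)*3) , .0095*min(1,np.sin(f)*3)])
    print(phi,c0.round(4),(W3(c0[1],.089,c0[0])-t).round(3).tolist())
E
```

```text
14.9 [ 0.5939 -0.0249  0.2088] [-0.0122  0.1247  0.2088] [[0.943, 0.002, 0.333], [-0.333, -0.001, 0.943], [0.002, -1.0, 0.0]] [ 0.09 -0.65 -0.72]
to start [-0.0112  0.0421 -0.1198]
90 [-0.037   0.1525] [-0.003, -0.008, 0.0]
75 [-0.0435  0.1427] [-0.012, -0.015, 0.0]
60 [-0.0431  0.1331] [-0.015, -0.024, 0.0]
45 [-0.0387  0.1243] [-0.014, -0.033, 0.0]
30 [-0.0322  0.117 ] [-0.01, -0.043, 0.0]
15 [-0.0239  0.1094] [-0.005, -0.052, 0.0]
0 [-0.0146  0.099 ] [0.0, -0.065, 0.0]
-4 [-0.012   0.0966] [0.002, -0.069, 0.0]
```

View pics/s7.png

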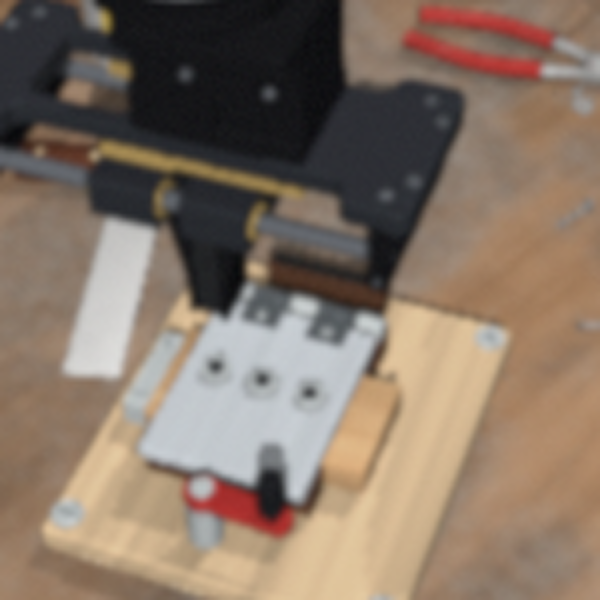

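The leaf lies flat with its bushes up, and the latch arm is still clear (stud at (270,490)). Now I'll go to the outer side of the stud.

Emit:
{"op": "play_rows", "data": {"commands": [[[-0.006, 0.021, 0], [0, 0, 0]], [[-0.011, 0.042, 0], [0, 0, 0]], [[-0.011, 0.042, -0.04], [0, 0, 0]], [[-0.011, 0.042, -0.08], [0, 0, 0]], [[-0.011, 0.042, -0.105], [0, 0, 0]], [[-0.011, 0.042, -0.12], [0, 0, 0]], [[-0.011, 0.042, -0.12], [0, 0, 0]]]}}

```text
time_s: 15.82
position: [0.5816, 0.013, 0.0867]
tcp_rot: [[0.941, -0.002, 0.34], [-0.34, 0.001, 0.941], [-0.002, -1.0, -0.0]]
force: [1.0, -0.7, 0.8]
opening: 0.005
```

Emit:
{"op": "play_rows", "data": {"commands": [[[-0.003, -0.008, 0], [0, 0, 0]], [[-0.008, -0.012, 0], [0, 0, 0]], [[-0.012, -0.016, 0], [0, 0, 0]], [[-0.014, -0.02, 0], [0, 0, 0]], [[-0.015, -0.024, 0], [0, 0, 0]], [[-0.015, -0.028, 0], [0, 0, 0]], [[-0.014, -0.033, 0], [0, 0, 0]], [[-0.012, -0.038, 0], [0, 0, 0]], [[-0.01, -0.043, 0], [0, 0, 0]]]}}

```text
time_s: 16.95
position: [0.5725, -0.0305, 0.0874]
tcp_rot: [[0.941, -0.0, 0.339], [-0.339, 0.0, 0.941], [-0.0, -1.0, -0.0]]
force: [0.1, 0.2, 0.4]
opening: 0.008
```

Emit:
{"op": "play_rows", "data": {"commands": [[[0.003, -0.005, 0], [0, 0, 0]], [[0.005, -0.009, 0], [0, 0, 0]], [[0.007, -0.014, 0], [0, 0, 0]], [[0.009, -0.019, 0], [0, 0, 0]], [[0.01, -0.022, 0], [0, 0, 0]], [[0.01, -0.022, 0], [0, 0, 0]]]}}

```text
time_s: 17.7
position: [0.5817, -0.052, 0.0874]
tcp_rot: [[0.941, -0.002, 0.339], [-0.339, 0.0, 0.941], [-0.002, -1.0, -0.0]]
force: [-2.0, 0.2, 1.4]
opening: 0.007
```

```bash
python3 - <<'E'
from h import *
s=read_state();p=s["position"];print(s["time_s"],p.round(4),jig(p).round(4),s["force"].round(2))
for n in("side","top"):
    c=capture(n);f=c["frame"];hsv=cv2.cvtColor(f,cv2.COLOR_RGB2HSV)
    m=((hsv[...,0]<6)|(hsv[...,0]>174))&(hsv[...,1]>170)&(hsv[...,2]>70)
    W=cloud(c);J=(W[...,:2]-O)@R
    m&=(abs(J[...,0])<.07)&(abs(J[...,1]-.12)<.06)
    v,u=np.nonzero(m);P=onplane(c,np.c_[u,v],.0555);q=(P[:,:2]-O)@R
    print(n,len(q),q.min(0).round(3),q.max(0).round(3),q.mean(0).round(3))
E
```

```text
17.7 [ 0.5817 -0.052   0.0874] [-0.0145  0.095   0.0874] [-1.99  0.2   1.38]
side 46 [-0.003  0.102] [0.006 0.125] [0.001 0.113]Traceback (most recent call last):
  File "<stdin>", line 8, in <module>
  File "h.py", line 7, in onplane
    T=c["cam_to_world"]; d=rays(c,px)@T[:3,:3].T; o=T[:3,3]
                           ~~~~^^^^^^
  File "h.py", line 4, in rays
    p=cv2.undistortPoints(np.array(px,float).reshape(-1,1,2),c["mtx"],c["dist_coeffs"])[:,0]
      ~~~~~~~~~~~~~~~~~~~^^^^^^^^^^^^^^^^^^^^^^^^^^^^^^^^^^^^^^^^^^^^^^^^^^^^^^^^^^^^^^
cv2.error: OpenCV(4.12.0) /io/opencv/modules/calib3d/src/undistort.dispatch.cpp:347: error: (-215:Assertion failed) CV_IS_MAT(_src) && CV_IS_MAT(_dst) && (_src->rows == 1 || _src->cols == 1) && (_dst->rows == 1 || _dst->cols == 1) && _src->cols + _src->rows - 1 == _dst->rows + _dst->cols - 1 && (CV_MAT_TYPE(_src->type) == CV_32FC2 || CV_MAT_TYPE(_src->type) == CV_64FC2) && (CV_MAT_TYPE(_dst->type) == CV_32FC2 || CV_MAT_TYPE(_dst->type) == CV_64FC2) in function 'cvUndistortPointsInternal'
```

Emit:
{"op": "play_rows", "data": {"commands": [[[0.001, 0, 0], [0, 0, 0]], [[0.002, -0.001, 0], [0, 0, 0]], [[0.003, -0.001, 0], [0, 0, 0]], [[0.003, -0.001, 0], [0, 0, 0]]]}}

```text
time_s: 18.3
position: [0.582, -0.0521, 0.0873]
tcp_rot: [[0.941, -0.008, 0.339], [-0.339, 0.002, 0.941], [-0.008, -1.0, -0.001]]
force: [-7.4, 1.5, 5.6]
opening: 0.004
```

Emit:
{"op": "play_rows", "data": {"commands": [[[-0.008, 0.003, 0], [0, 0, 0]], [[-0.016, 0.006, 0], [0, 0, 0]], [[-0.02, 0.007, 0.04], [0, 0, 0]], [[-0.03, 0.005, 0.1], [0, 0, 0]], [[-0.06, 0, 0.16], [0, 0, 0]], [[-0.1, -0.02, 0.18], [0, 0, 0]], [[-0.12, -0.06, 0.18], [0, 0, 0]], [[-0.12, -0.1, 0.18], [0, 0, 0]], [[-0.12, -0.1, 0.18], [0, 0, 0]]]}}

```text
time_s: 19.42
position: [0.4661, -0.1558, 0.2682]
tcp_rot: [[0.939, 0.003, 0.343], [-0.343, -0.002, 0.939], [0.004, -1.0, -0.001]]
force: [-0.5, 0.5, -0.3]
opening: 0.003
```

```bash
python3 - <<'E'
from h import *
s=read_state();p=s["position"];print(s["time_s"],jig(p).round(4),s["force"].round(2),abs(s["qvel"]).max())
c=capture("side");np.savez("s8.npz",**c);crop(c,180,165,330,315,4,"pics/s8.png")
W=cloud(c);J=(W[...,:2]-O)@R;z=W[...,2]
b=(abs(J[...,0]+.03)<.01)
for y in(.03,.08,.09,.1,.11):
    k=b&(abs(J[...,1]-y)<.004); print(y,np.median(z[k]).round(4),k.sum())
E
```

```text
19.425 [-0.088  -0.0418  0.2682] [-0.49  0.48 -0.26] 2.6440339956281695
0.03 0.0468 26
0.08 0.0474 34
0.09 0.0471 32
0.1 0.047 35
0.11 0.0277 76
```

View pics/s8.png

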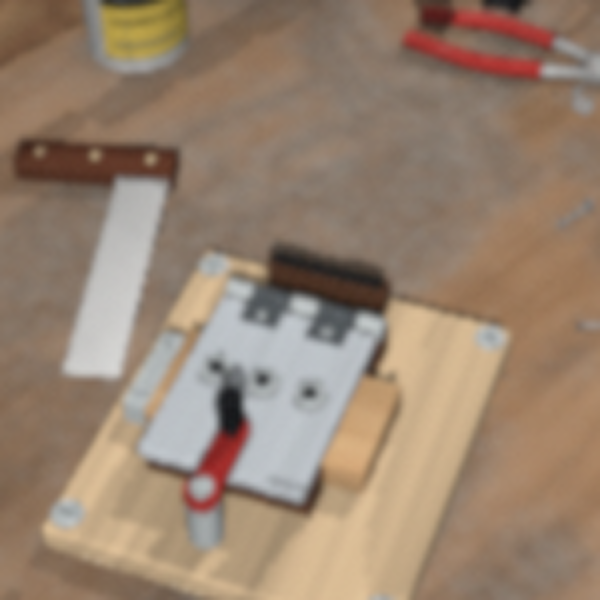

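The red arm lies straight across the leaf edge, from the pivot at (203,490) to the stud at (232,400). The leaf is flat at 0.047 m throughout and the hand is clear. I'll let it settle and hand in.

Emit:
{"op": "play_rows", "data": {"commands": [[[0, 0, 0], [0, 0, 0]], [[0, 0, 0], [0, 0, 0]], [[0, 0, 0], [0, 0, 0]], [[0, 0, 0], [0, 0, 0]]]}}

```text
time_s: 19.98
position: [0.4655, -0.1526, 0.2675]
tcp_rot: [[0.941, 0.0, 0.338], [-0.338, 0.0, 0.941], [-0.0, -1.0, 0.0]]
force: [-0.8, 0.6, 0.5]
opening: 0.0
```

```bash
python3 -c "
from rig import *
s=read_state();print(abs(s['qvel']).max(),s['force']);print(hand_in())"
```

```text
0.3619872703570717 [-0.84719001  0.60251334  0.47856142]
the job is handed in; nothing more can be done
None
```

I pushed the block home, flipped the leaf shut and turned the latch across it, then handed the job in at about 20 s. No verdict came back.

- **Block:** I pushed it along the channel with closed fingertips until it stopped at about 6 N. The picture showed its far end flush against the steel stop, and later pictures showed it unmoved. I did not measure the remaining gap.
- **Leaf:** I lifted it by its edge with the fingers tilted 45°, swept it over, and pressed it down with about 15 N. The depth image puts its top at 47 mm from hinge side to edge, against the nominal 46.5 mm.
- **Latch:** I pushed the stud round until it met its stop at about 7 N. The last picture shows the arm lying straight across the leaf's edge.
- **Hand and bystanders:** The hand finished about 0.2 m above the jig, reading under 1.5 N, which is noise level. The square and the part of the pliers in view showed no movement. I did not re-measure the pencil, but the fingers stayed away from it.

One check disagreed: the block went home about 7 mm further along than I first expected, because the closed fingertips are thinner than I had worked out from the open gripper's dimensions.

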